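Open the coolant pump box

ROBOT

A 6-joint arm with a two-finger parallel gripper is mounted at the origin on the work surface. World frame = base frame: x ahead of the robot, y to its left, z up, the work surface at z = 0. Lengths are in mm, angles in degrees, forces in N, time in s.
With the tool pointing down it reaches from about 250 to 775 mm from the base axis. Payload 8.9 kg.
Tool frame: the origin (TCP) lies on the centre line of the jaws, within the pads' length; the fingertips stand 25 mm ahead of it and the grasp point (between the pads) lies 6 mm ahead of it (r.tip_reach is the z of the fingertips in the tool frame, in mm); z points along the fingers, y is the line along which they close (so a half turn about z gives the same grasp; the last joint's range is limited). The gripper opens to 85 mm and grips with 20 to 120 N. Pads are 22 mm wide; open, the fingers measure 114 mm over their backs; the gripper's body (76 mm by 85 mm) begins 54 mm behind the grasp point. The pads swing forward as they close: fully open they stand 13 mm farther back than shut.
Start: joints at [-77.825, 16.656, -8.789, 64.555, 0, 82.019], TCP at [180.91, -492.844, 256.305] pointing down, gripper open.
Joint ranges: [-144.48, 144.48], [-52.06, 99.96], [-74.48, 78.29], [-112.23, 115.85], [-86.99, 84.42], [-180, 180]. Speed limits (degrees/s): [127.2, 127.2, 159.86, 180, 180, 180].

INTERFACE

Orientations are given as a 3x3 rotation matrix whose columns are the frame's x, y, z axes.
In Python, from rig import get_state, vision, r gives the robot as it stands.
- The arm moves only by the tool jog_arm, never from a script. Its argument "motion" is a list of rows, each an object with "slide": the shift along the world's x, y, z in cm, a list of three; "turn": the turn, a rotation vector about the world's x, y, z in degrees, a list of three; "grip": the finger opening in cm, from 0 to 8.54. In form: [{"slide": [x, y, z], "turn": [ax, ay, az], "grip": grip}, ...]. A call has 1 to 12 rows; each row is the pose to reach, as a shift and turn from the pose commanded when the call began; what a row does not reach only later rows make up. A row lasts 1/8 s, in which the tool goes at most 62.5 mm and 10.7 degrees, less where a joint would pass 70% of its speed; a pose out of reach is approached as far as the arm can. A call with a gripper value outside its range is refused whole. The fingers move at their own pace and stop on an object; the grip force is fixed at half the most. Time passes only in rows, so rows that repeat a pose let the fingers close. It gives the time, the measured TCP pose, the force, the opening and the grip force at its end, in the units of the state.
- get_state(): the state, without advancing time (a new reading comes with each control period).
- vision.grab_frame(name): name is "side" or "top" or "wrist"; returns a dict with "pixels" (384x512x3 uint8, blue, green, red), "camera_matrix" (3x3 intrinsics, pixels), "rvec" (rotation vector, rad) and "tvec" (3), from world to camera coordinates, as OpenCV has them. Camera axes: x right, y down, z forward; pixel columns grow to the right and rows downward; lengths in mm; the calibration is good to about 2 mm. A picture is of the moment at which its call begins. There is no depth.
- r.close_job(): hands the job in; it is judged then, once.
The state is a dict: "time": time; "q": joint angles; "joint_velocities": joint speeds; "joint_efforts": joint torques, N m; "ee_pos": TCP position; "tool_rot": TCP orientation; "contact_force": force on the tool from outside, world axes, zero at the start; "torque": the same for the moment, N m; "width": finger opening in mm; "grip_force": force on a finger pad.
Only numpy, scipy, OpenCV 4.12 (cv2) and the standard library are available. Lean on these libraries where they do the work, as an engineer would, in place of code of your own. Each camera call takes 0.05 s, during which the arm holds its last target. There are 200 camera calls.

TASK

Open the sloping coolant pump box: turn both black turn buttons fully aside (each turns one way only, so feel which way it gives), then lift the metal panel out of its frame by its red handle. Set it down without dropping it, flat and handle up in the middle of the green mat, let go, and leave the other things on the cart undisturbed.

Things in the scene. Friction and masses are not known exactly. Their poses are not given: they have to be found in the camera images.
- box: Fixed grey steel pump box, 175 mm deep (own x), 240 wide (own y), 125 high. Origin: centre of its underside, z up. The sloping face looks to -x and up: from x -87 mm, 50 high, it rises at 30 degrees to x +42, 125 high; then a level ledge. Its outward normal is (-0.5, 0, 0.866) in the box's frame. The panel lies flush in an opening 104 mm (up the slope) by 134 mm, on a rim 6 mm deep.
- seat (a point): Point fixed on the box: where the panel's origin lies while it sits in the frame.
- panel: Loose aluminium panel 100 (own x, up the slope) by 130 (own y) by 6 mm, 0.25-0.5 kg, 2 mm play in its frame. Origin: centre of its underside; own z points out of the face, 30 degrees from vertical at the start; it comes out along that. Red bar handle across the middle: 60 mm along own y, 12 mm thick along own x, bar 22 to 36 mm above the underside, on two feet.
- button_a_top (a point): A black turn button left or right of the panel (a and b change places): bar 68 (own y) by 16 (own x) by 18 mm high, underside 2 mm above the face, turning about its middle, 85 mm from the face's middle. Point: on the pivot axis at the bar's top; own z points out of the face. At the start it lies across the slope within 13 degrees, one end 14 mm over the panel's edge; it stays where left.
- button_a (a joint): Angle (rad) turned by button a from its closed stop: 0 = bar level across the slope, over the panel; 1.6 = open stop, bar up and down the slope; fully aside beyond 1.3. A stop blocks it below 0; nothing shows whether it opens clockwise or counter-clockwise; a and b open opposite ways. Turning takes about 0.05 N m.
- button_b_top (a point): The other turn button, same make and same kind of point as button_a_top.
- button_b (a joint): Angle turned of the other button, as for button_a.
- mat: Green mat 200 by 200 mm, 4 mm thick, fixed on the cart top. Origin: centre of its underside.
- chuck_key: Black steel chuck key lying on the cart, bystander, about 100 mm long (own x), 70 mm crossbar, 18 mm high. Origin at its underside.
- gauge_block: Yellow depth-gauge block lying on the cart, bystander, 32 by 80 by 28 mm high. Origin: centre of its underside.
- oil_can: Brass oil can, bystander, 76 mm wide, 104 mm high to its cap and a spout to 144 mm. Origin: centre of its underside.
- caddy: Grey turntable tool caddy near the back of the cart, bystander, 176 mm wide, about 160 mm high, turning freely on its bearing. Origin: on its axis, 18 mm above the cart top.
There are look-alikes about, which are no part of the job. Of the things like the panel, leave any that is blue or turquoise; of the rest the larger one is meant.

How it is judged:
By the outcome, as a careful person would: the job done as asked, in the order asked, and still so for the second after the job is handed in, with the robot touching nothing.
It also fails if it takes over 72 s, if anything falls off the work surface, if the arm or the gripper's body presses on something with over 40 N, if the wrist force passes 120 N, or if a joint passes its speed limit or range.

## Working session

There is one attempt and no reset: what is moved stays moved. The work goes in short steps, Python scripts to look and compute and a tool call to move; the robot and the scene stay as the last step left them, time stands still between calls to the robot, and variables do not carry over. Pictures are saved under pics/ and viewed, at most 10 in all, crops included, and the job is handed in when it is done.

Besides the shell and the picture viewer there is one more tool, called after "Call:" as name(argument=value, ...), one argument or row to a line, values as JSON. jog_arm: Moves the arm, as the interface text tells. Its arguments: {"type":"object","properties":{"motion":{"type":"array","items":{"type":"object","properties":{"slide":{"type":"array","items":{"type":"number"}},"turn":{"type":"array","items":{"type":"number"}},"grip":{"type":"number"}}}}},"required":["motion"]}

```bash
ls; mkdir -p pics; python3 - <<'E'
from rig import get_state, vision, r
import cv2, numpy as np, pickle
fs={}
for n in ("side","top"):
    f=vision.grab_frame(n); fs[n]=f
    print(n,f["camera_matrix"].tolist(),np.ravel(f["rvec"]),np.ravel(f["tvec"]))
    R,_=cv2.Rodrigues(np.array(f["rvec"],float)); print("campos",-R.T@np.ravel(f["tvec"]))
pickle.dump(fs,open("f0.pkl","wb"))
for n in fs: cv2.imwrite(f"pics/{n}0.png",cv2.resize(fs[n]["pixels"],(800,600),interpolation=cv2.INTER_CUBIC))
E
```

```text
pics
side [[368.4921590295116, 0.0, 256.6404327202218], [0.0, 368.4921590295116, 190.70990753679956], [0.0, 0.0, 1.0]] [ 2.43889492 -0.09062927  0.02964099] [-511.5263119    32.02033455 1256.14649726]
campos [ 455.02273478 -821.51118592  979.11295283]
top [[348.4387812367225, 0.0, 254.97061187942003], [0.0, 348.4387812367225, 191.65397174510105], [0.0, 0.0, 1.0]] [ 2.17331696 -2.14630108  0.11894603] [-44.87888367 547.32965233 939.14328245]
campos [436.53301828 -43.52681618 995.54924927]
```

View pics/side0.png

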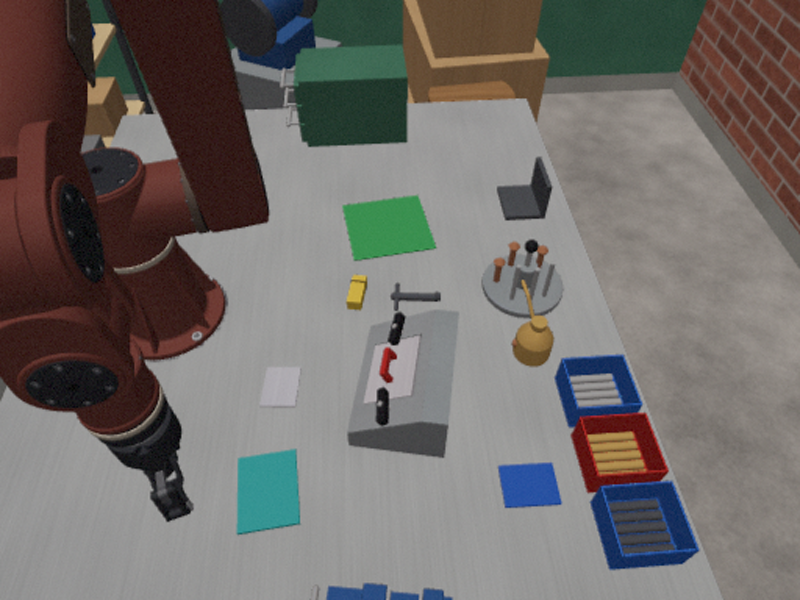

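View pics/top0.png

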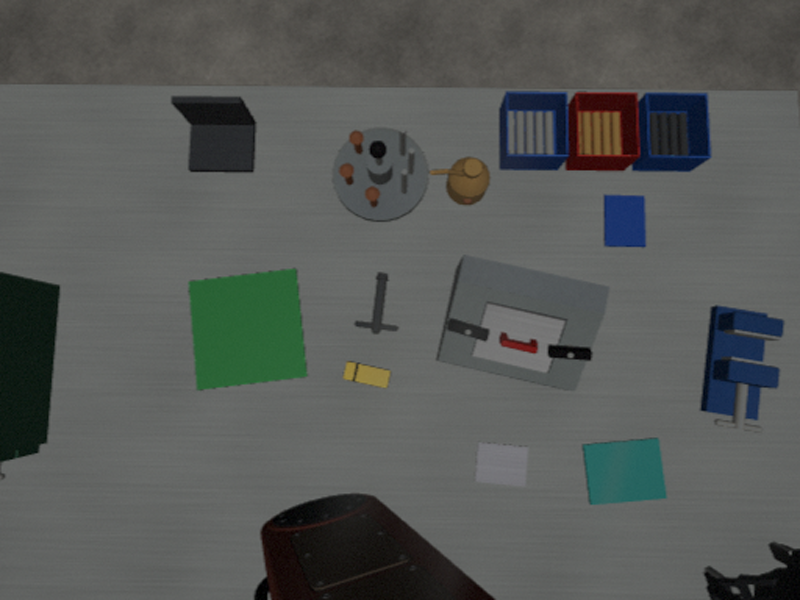

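Side and top show the box with the panel, whose red handle is at top (518,340) and side (388,364).

What could be taken for the panel, in top pixels:
- The aluminium panel in the box (518,340).
- A smaller grey plate (502,465).
- A turquoise plate (625,470).
- A blue plate (625,220).

I choose the one in the box: it is the larger of the non-blue ones and has the red handle. Next is a close crop with a fitted model.

```bash
cat > h.py <<'E'
import cv2, numpy as np, pickle
from scipy.optimize import least_squares
from scipy.spatial.transform import Rotation as Ro
def proj(f,P):
    return cv2.projectPoints(np.array(P,float).reshape(-1,3),np.array(f["rvec"],float),np.array(f["tvec"],float),np.array(f["camera_matrix"],float),None)[0].reshape(-1,2)
def ray(f,uv,z):
    R,_=cv2.Rodrigues(np.array(f["rvec"],float));c=-R.T@np.ravel(f["tvec"])
    d=R.T@np.linalg.inv(f["camera_matrix"])@np.array([uv[0],uv[1],1.]);return c+d*(z-c[2])/d[2]
def box2w(p,P):
    c,s=np.cos(p[2]),np.sin(p[2]);R=np.array([[c,-s,0],[s,c,0],[0,0,1]]);return np.array(P,float).reshape(-1,3)@R.T+[p[0],p[1],0]
S=np.array([[.866,0,-.5],[0,1,0],[.5,0,.866]])  # face axes in box frame
MID=np.array([-22.5,0,87.5])
def face(P): return np.array(P,float).reshape(-1,3)@S.T+MID
E
python3 - <<'E'
from h import *
fs=pickle.load(open("f0.pkl","rb"))
k=512/800
obs=[("top",(461,256),(87.5,120,125)),("top",(608,289),(87.5,-120,125)),("top",(437,360),(-87.5,120,50)),("top",(578,390),(-87.5,-120,50)),
("side",(458,311),(87.5,120,125)),("side",(445,456),(87.5,-120,0)),("side",(348,445),(-87.5,-120,0)),("side",(371,325),(-87.5,120,50)),("side",(349,433),(-87.5,-120,50))]
def res(p): return np.concatenate([proj(fs[n],box2w(p,P))[0]-np.array(uv)*k for n,uv,P in obs])
s=least_squares(res,[430,-180,0],loss='soft_l1');p=s.x;print(p[:2],np.degrees(p[2]));print(np.round(res(p).reshape(-1,2),1).tolist())
np.save("box.npy",p)
m=[ray(fs["top"],np.array(u)*k,4) for u in ((189,282),(297,269),(307,377),(198,390))];print("mat",np.mean(m,0),m)
# overlay
out=[]
for n,(x0,y0,w,h) in (("top",(270,155,125,100)),("side",(215,190,90,108))):
    z=4 if n=="top" else 4
    im=cv2.resize(fs[n]["pixels"][y0:y0+h,x0:x0+w],None,fx=z,fy=z,interpolation=cv2.INTER_CUBIC)
    im=np.clip(im*(1.8 if n=="top" else 1.),0,255).astype(np.uint8)
    pan=[(a,b,0) for a,b in ((50,65),(50,-65),(-50,-65),(-50,65))]
    hd=[(0,0,30),(0,30,30),(0,-30,30),(0,85,20),(0,-85,20)]
    for P,c in ((face(pan),(0,255,0)),(face(hd),(255,0,255)),(np.array([o[2] for o in obs]),(255,255,0))):
        for q in proj(fs[n],box2w(p,P)): cv2.circle(im,tuple(int(v) for v in np.round((q-[x0,y0])*z+z/2)),3,c,1)
    out.append(im)
H=max(o.shape[0] for o in out)
out=[cv2.copyMakeBorder(o,0,H-o.shape[0],0,0,cv2.BORDER_CONSTANT) for o in out]
im=np.hstack(out)[:600,:];print(im.shape);im=im[:,:860];im=cv2.resize(im,None,fx=800/im.shape[1],fy=800/im.shape[1]);cv2.imwrite("pics/c1.png",im)
E
```

```text
[ 502.21089888 -241.42420622] -11.394725149917313
[[0.7, -0.9], [0.1, -2.4], [0.1, 0.5], [-2.2, 0.2], [-0.0, -0.4], [-0.2, 0.3], [0.8, 0.2], [-1.2, 0.2], [-1.2, -0.2]]
mat [493.630414   236.21535764   4.        ] [array([578.6729314 , 348.46852641,   4.        ]), array([605.33782633, 150.08351483,   4.        ]), array([408.11289611, 125.27799104,   4.        ]), array([382.39800217, 321.03139828,   4.        ])]
(432, 860, 3)
```

View pics/c1.png

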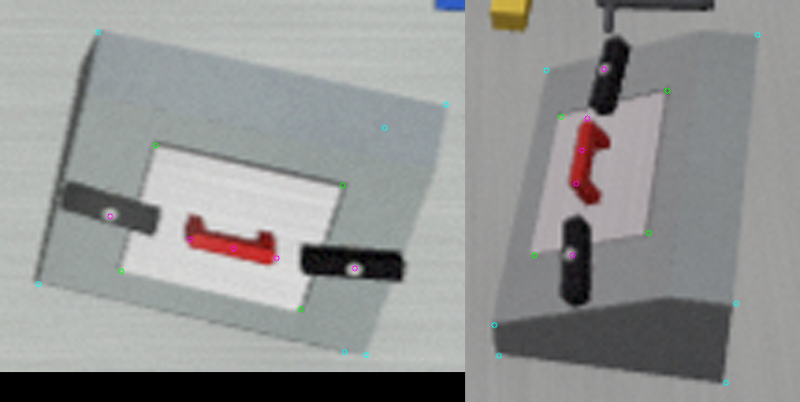

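The model fits: the panel, handle and button-pivot dots land on their features (left button pivot at crop (110,215), right at (355,268), handle at (233,248)). Both inner ends sit slightly down-slope. Next I compute the tool poses.

```bash
cat >> h.py <<'E'
def Rface(p): return Ro.from_euler('z',p[2]).as_matrix()@S
def delta(st,R,pos): # slide cm, turn deg from state
    return np.round((np.array(pos)-st["ee_pos"])/10,2), np.round(Ro.from_matrix(R@np.array(st["tool_rot"]).T).as_rotvec(degrees=True),2)
E
python3 - <<'E'
from h import *
from rig import get_state,r
st=get_state();print({k:np.round(v,3).tolist() for k,v in st.items()})
print(r.tip_reach,[a for a in dir(r) if a[0]!='_'])
p=np.load("box.npy");F=Rface(p);print("F",F.round(4).tolist())
for sg in (1,-1):
    T=np.column_stack([sg*F[:,1],sg*F[:,0],-F[:,2]]);print(np.linalg.det(T))
    for nm,P in (("hand",(0,0,0)),("L",(0,85,0)),("R",(0,-85,0))):
        for h in (90,):
            pos=box2w(p,face([P]))[0]+F[:,2]*h
            print(sg,nm,"face pt",box2w(p,face([P]))[0].round(1),*delta(st,T,pos))
E
```

```text
{'time': 0.1, 'q': [-77.826, 16.687, -8.824, 64.555, -0.001, 82.019], 'joint_velocities': [-0.145, -0.12, 0.019, -0.094, -0.003, -0.101], 'joint_efforts': [0.002, -53.798, 33.192, 0.009, -0.0, 0.0], 'ee_pos': [180.822, -492.508, 255.795], 'tool_rot': [[0.939, 0.345, -0.0], [0.345, -0.939, 0.001], [0.0, -0.001, -1.0]], 'contact_force': [-0.428, 0.755, 0.046], 'torque': [0.053, 0.05, 0.023], 'grip_force': 0.0, 'width': 85.601}
25.0 ['PlanningError', 'close_job', 'tip_reach']
F [[0.8489, 0.1976, -0.4901], [-0.1711, 0.9803, 0.0988], [0.5, 0.0, 0.866]]
0.9999559999999997
1 hand face pt [ 480.2 -237.    87.5] [25.52 26.44 -9.04] [-20.44 -23.82  57.05]
1 L face pt [ 496.9 -153.7   87.5] [27.2  34.77 -9.04] [-20.44 -23.82  57.05]
1 R face pt [ 463.4 -320.3   87.5] [23.84 18.11 -9.04] [-20.44 -23.82  57.05]
0.9999559999999997
-1 hand face pt [ 480.2 -237.    87.5] [25.52 26.44 -9.04] [  27.51  -23.58 -118.29]
-1 L face pt [ 496.9 -153.7   87.5] [27.2  34.77 -9.04] [  27.51  -23.58 -118.29]
-1 R face pt [ 463.4 -320.3   87.5] [23.84 18.11 -9.04] [  27.51  -23.58 -118.29]
```

Call:
jog_arm(
  motion=[
    {"slide": [10,15,2],"turn": [-7,-8,20],"grip": 4},
    {"slide": [10,15,2],"turn": [-7,-8,20],"grip": 4},
    {"slide": [10,15,2],"turn": [-7,-8,20],"grip": 4},
    {"slide": [25.2,35.2,-5.5],"turn": [-20.4,-23.8,57],"grip": 4},
    {"slide": [25.2,35.2,-5.5],"turn": [-20.4,-23.8,57],"grip": 4},
    {"slide": [25.2,35.2,-5.5],"turn": [-20.4,-23.8,57],"grip": 4},
    {"slide": [25.2,35.2,-5.5],"turn": [-20.4,-23.8,57],"grip": 4},
    {"slide": [25.2,35.2,-5.5],"turn": [-20.4,-23.8,57],"grip": 4},
    {"slide": [25.2,35.2,-5.5],"turn": [-20.4,-23.8,57],"grip": 4},
    {"slide": [25.2,35.2,-5.5],"turn": [-20.4,-23.8,57],"grip": 4},
    {"slide": [25.2,35.2,-5.5],"turn": [-20.4,-23.8,57],"grip": 4},
    {"slide": [25.2,35.2,-5.5],"turn": [-20.4,-23.8,57],"grip": 4},
  ],
)

```text
time: 1.6
ee_pos: [432.8, -141.6, 201.6]
tool_rot: [[0.2, 0.848, 0.491], [0.98, -0.173, -0.1], [0.0, 0.501, -0.866]]
contact_force: [0.4, -0.5, 0.4]
width: 40.1
grip_force: 0.0
```

```bash
python3 - <<'E'
from h import *
from rig import get_state,r,vision
st=get_state();print({k:np.round(v,2).tolist() for k,v in st.items() if k in("q","ee_pos","time","width","contact_force","torque")})
p=np.load("box.npy");F=Rface(p)
f=vision.grab_frame("wrist");pickle.dump(f,open("w1.pkl","wb"))
im=cv2.resize(f["pixels"],None,fx=1.5,fy=1.5,interpolation=cv2.INTER_CUBIC)
for q in proj(f,box2w(p,face([(0,85,20),(0,-85,20),(0,30,30),(0,-30,30),(50,65,0),(-50,65,0),(50,-65,0),(-50,-65,0)]))): cv2.circle(im,tuple(int(v) for v in q*1.5),4,(255,0,255),1)
cv2.imwrite("pics/w1.png",im)
T=np.column_stack([F[:,1],F[:,0],-F[:,2]])
print(delta(st,T,box2w(p,face([(0,85,29)]))[0]))
E
```

```text
{'time': 1.6, 'q': [-35.07, -7.58, -53.89, 15.76, 11.55, 69.35], 'ee_pos': [432.84, -141.62, 201.56], 'contact_force': [0.42, -0.5, 0.37], 'torque': [0.11, 0.52, -0.03], 'width': 40.06}
(array([ 4.99, -0.92, -8.89]), array([-0.  ,  0.05,  0.13]))
```

View pics/w1.png

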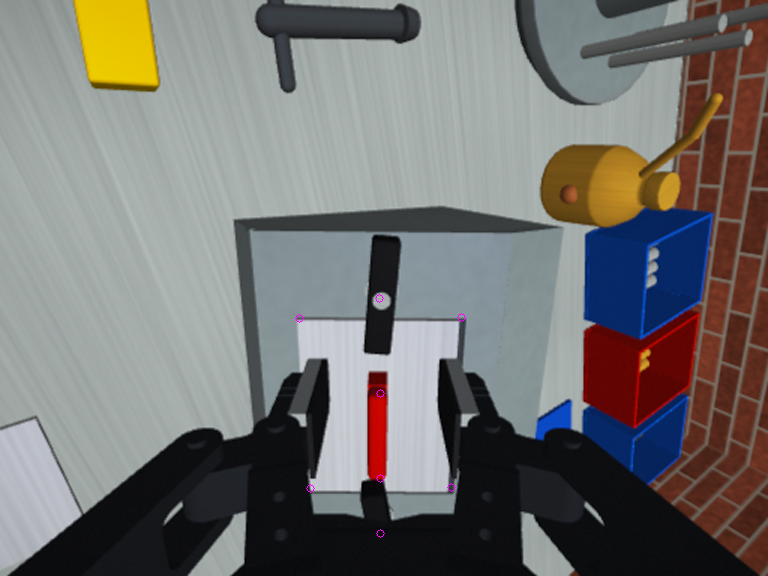

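Overlay and wrist view agree: the left pivot at (380,299) is within a pixel. The left bar leans about 4° and the right about 9°, both with inner ends down-slope. I go down over the left button.

Call:
jog_arm(
  motion=[
    {"slide": [1.5,-0.3,-2.7],"turn": [0.6,-0.1,-1],"grip": 4},
    {"slide": [3,-0.6,-5.4],"turn": [1.5,-0.3,-2.5],"grip": 4},
    {"slide": [4,-0.8,-7.2],"turn": [2,-0.4,-3.5],"grip": 4},
    {"slide": [4.6,-0.9,-8.2],"turn": [2,-0.4,-3.5],"grip": 4},
    {"slide": [5,-0.9,-8.8],"turn": [2,-0.4,-3.5],"grip": 4},
    {"slide": [5,-0.9,-8.8],"turn": [2,-0.4,-3.5],"grip": 4},
    {"slide": [5,-0.9,-8.8],"turn": [2,-0.4,-3.5],"grip": 2.1},
    {"slide": [5,-0.9,-8.8],"turn": [2,-0.4,-3.5],"grip": 2.1},
    {"slide": [5,-0.9,-8.8],"turn": [2,-0.4,-3.5],"grip": 2.1},
    {"slide": [5,-0.9,-8.8],"turn": [2,-0.4,-3.5],"grip": 2.1},
  ],
)

```text
time: 2.9
ee_pos: [483.0, -149.9, 113.5]
tool_rot: [[0.258, 0.832, 0.491], [0.966, -0.241, -0.099], [0.036, 0.499, -0.866]]
contact_force: [0.2, -0.3, -0.1]
width: 20.7
grip_force: 0.0
```

```bash
cat > s.py <<'E'
from h import *
from rig import get_state
st=get_state();p=np.load("box.npy");F=Rface(p)
T=np.column_stack([F[:,1],F[:,0],-F[:,2]])
rv=F.T@Ro.from_matrix(np.array(st["tool_rot"])@T.T).as_rotvec(degrees=True)
mid=box2w(p,face([(0,0,0)]))[0]
print("t",st["time"],"q",np.round(st["q"],1),"w",round(st["width"],1),"gf",st["grip_force"])
print("face pos",(F.T@(np.array(st["ee_pos"])-mid)).round(1),"psi",rv.round(1),"F",(F.T@st["contact_force"]).round(1),"T",(F.T@st["torque"]).round(2))
E
python3 s.py
```

```text
t 2.9 q [-31.5   8.6 -56.6  -3.7   9.9  76.5] w 20.7 gf 0.0
face pos [ 0.5 85.9 29.8] psi [ 0.  -0.  -4.1] F [ 0.2 -0.3 -0.2] T [0.   0.45 0.01]
```

Call:
jog_arm(
  motion=[
    {"turn": [2,-0.4,-3.5],"slide": [0,0,0],"grip": 2.1},
    {"turn": [3.9,-0.8,-6.9],"slide": [0,0,0],"grip": 2.1},
    {"turn": [5.9,-1.2,-10.4],"slide": [0,0,0],"grip": 2.1},
    {"turn": [7.8,-1.6,-13.9],"slide": [0,0,0],"grip": 2.1},
    {"turn": [9.8,-2,-17.3],"slide": [0,0,0],"grip": 2.1},
    {"turn": [9.8,-2,-17.3],"slide": [0,0,0],"grip": 2.1},
  ],
)

```text
time: 3.65
ee_pos: [482.6, -149.8, 113.1]
tool_rot: [[0.527, 0.694, 0.49], [0.825, -0.556, -0.099], [0.204, 0.457, -0.866]]
contact_force: [-1.5, -0.1, -0.4]
width: 20.8
grip_force: 0.5
```

```bash
python3 s.py
```

```text
t 3.65 q [-31.5   8.6 -56.6  -3.7   9.9  96.5] w 20.8 gf 0.521012528333813
face pos [-0.  85.9 29.6] psi [ -0.   -0.  -24.1] F [-1.5 -0.4  0.4] T [-0.13  0.73  0.01]
```

Call:
jog_arm(
  motion=[
    {"turn": [3.9,-0.8,-6.9],"slide": [0,0,0],"grip": 2.1},
    {"turn": [7.8,-1.6,-13.9],"slide": [0,0,0],"grip": 2.1},
    {"turn": [11.7,-2.4,-20.8],"slide": [0,0,0],"grip": 2.1},
    {"turn": [15.7,-3.2,-27.7],"slide": [0,0,0],"grip": 2.1},
    {"turn": [15.7,-3.2,-27.7],"slide": [0,0,0],"grip": 2.1},
  ],
)

```text
time: 4.28
ee_pos: [483.1, -150.1, 113.5]
tool_rot: [[0.813, 0.311, 0.492], [0.407, -0.908, -0.1], [0.416, 0.281, -0.865]]
contact_force: [0.6, -0.9, 0.1]
width: 21.3
grip_force: 0.4
```

```bash
python3 s.py
```

```text
t 4.275 q [-31.5   8.6 -56.6  -3.8   9.9 128.4] w 21.3 gf 0.44276285741943866
face pos [ 0.6 85.7 29.6] psi [  0.   -0.1 -56. ] F [ 0.7 -0.7 -0.3] T [-0.3   0.48  0.03]
```

Call:
jog_arm(
  motion=[
    {"turn": [3.9,-0.8,-6.9],"slide": [0,0,0],"grip": 2.1},
    {"turn": [7.8,-1.6,-13.9],"slide": [0,0,0],"grip": 2.1},
    {"turn": [11.7,-2.4,-20.8],"slide": [0,0,0],"grip": 2.1},
    {"turn": [15.7,-3.2,-27.7],"slide": [0,0,0],"grip": 2.1},
    {"turn": [15.7,-3.2,-27.7],"slide": [0,0,0],"grip": 2.1},
    {"turn": [15.7,-3.2,-27.7],"slide": [0,0,0],"grip": 1.65},
    {"turn": [15.7,-3.2,-27.7],"slide": [0,0,0],"grip": 1.65},
    {"turn": [15.7,-3.2,-27.7],"slide": [0,0,0],"grip": 1.65},
  ],
)

```text
time: 5.28
ee_pos: [482.1, -150.8, 113.0]
tool_rot: [[0.856, -0.166, 0.49], [-0.133, -0.986, -0.102], [0.5, 0.023, -0.866]]
contact_force: [-5.2, -7.8, 1.0]
width: 16.5
grip_force: 4.2
```

```bash
python3 s.py
```

```text
t 5.275 q [-31.5   8.6 -56.7  -3.9   9.7 160.2] w 16.5 gf 4.220063388347626
face pos [-0.3 84.9 29.7] psi [ -0.1  -0.2 -87.8] F [-2.6 -8.7  2.6] T [-1.81  1.09  0.05]
```

Call:
jog_arm(
  motion=[
    {"slide": [0,0,0],"turn": [0,0,0],"grip": 4},
    {"slide": [0,0,0],"turn": [0,0,0],"grip": 4},
    {"slide": [-1.5,0.3,2.6],"turn": [0,0,0],"grip": 4},
    {"slide": [-3,0.6,5.2],"turn": [0,0,0],"grip": 4},
    {"slide": [-3.2,-1,5.2],"turn": [-5,1,8.5],"grip": 4},
    {"slide": [-3.6,-3,5.2],"turn": [-10,2,17],"grip": 4},
    {"slide": [-4,-5,5.2],"turn": [-15,3,25.5],"grip": 4},
    {"slide": [-4.4,-7,5.2],"turn": [-20,4,34],"grip": 4},
    {"slide": [-4.8,-9,5.2],"turn": [-25,5,43],"grip": 4},
    {"slide": [-5.4,-12,5.2],"turn": [-30,6,52],"grip": 4},
    {"slide": [-6.3,-16,5.2],"turn": [-35,7,61],"grip": 4},
    {"slide": [-6.3,-16,5.2],"turn": [-40,8,70],"grip": 4},
  ],
)

```text
time: 6.78
ee_pos: [419.9, -312.5, 165.7]
tool_rot: [[0.297, 0.817, 0.495], [0.953, -0.284, -0.103], [0.056, 0.502, -0.863]]
contact_force: [-0.6, 0.9, 0.4]
width: 40.1
grip_force: 0.0
```

```bash
python3 s.py; python3 - <<'E'
from s import *
n=F[:,2];a=np.radians(9)
TT=Ro.from_rotvec(n*a).as_matrix()@T
print(delta(st,TT,mid+F@[0,-85,29.5]))
E
```

```text
t 6.775 q [-56.7   6.5 -46.2  14.8  20.9  55.6] w 40.1 gf 0.0
face pos [  0.8 -86.   89.8] psi [-0.2 -0.4 -6.7] F [-0.4  0.7  0.8] T [0.02 0.5  0.06]
t 6.775 q [-56.7   6.5 -46.2  14.8  20.9  55.6] w 40.1 gf 0.0
face pos [  0.8 -86.   89.8] psi [-0.2 -0.4 -6.7] F [-0.4  0.7  0.8] T [0.02 0.5  0.06]
(array([ 2.9 , -0.49, -5.26]), array([-7.5 ,  1.9 , 13.66]))
```

Call:
jog_arm(
  motion=[
    {"slide": [0,0,0],"turn": [-3.7,0.9,6.8],"grip": 4},
    {"slide": [0.8,-0.1,-1.5],"turn": [-7.5,1.9,13.7],"grip": 4},
    {"slide": [1.9,-0.3,-3.4],"turn": [-7.5,1.9,13.7],"grip": 4},
    {"slide": [2.6,-0.4,-4.7],"turn": [-7.5,1.9,13.7],"grip": 4},
    {"slide": [2.9,-0.5,-5.2],"turn": [-7.5,1.9,13.7],"grip": 4},
    {"slide": [2.9,-0.5,-5.2],"turn": [-7.5,1.9,13.7],"grip": 2.1},
    {"slide": [2.9,-0.5,-5.2],"turn": [-7.5,1.9,13.7],"grip": 2.1},
    {"slide": [2.9,-0.5,-5.2],"turn": [-7.5,1.9,13.7],"grip": 2.1},
    {"slide": [2.9,-0.5,-5.2],"turn": [-9.5,2.3,17.2],"grip": 2.1},
    {"slide": [2.9,-0.5,-5.2],"turn": [-11.4,2.7,20.6],"grip": 2.1},
    {"slide": [2.9,-0.5,-5.2],"turn": [-13.4,3.1,24.1],"grip": 2.1},
    {"slide": [2.9,-0.5,-5.2],"turn": [-15.3,3.5,27.5],"grip": 2.1},
  ],
)

```text
time: 8.28
ee_pos: [447.7, -313.9, 112.7]
tool_rot: [[-0.177, 0.856, 0.487], [0.963, 0.253, -0.095], [-0.205, 0.452, -0.868]]
contact_force: [-5.9, 1.6, -0.2]
width: 20.8
grip_force: 2.2
```

```bash
python3 s.py
```

```text
t 8.275 q [-53.5  14.2 -47.1   5.8  19.5  27.2] w 20.8 gf 2.226653953548521
face pos [ -1.8 -81.9  30.1] psi [ 0.2  0.2 24.7] F [-5.4  0.4  2.9] T [ 0.18  1.56 -0.06]
```

Call:
jog_arm(
  motion=[
    {"slide": [0.1,-0.3,0.1],"turn": [0,0,0],"grip": 2.1},
    {"slide": [0.1,-0.3,0.1],"turn": [-2.5,0.5,4.4],"grip": 2.1},
    {"slide": [0.1,-0.3,0.1],"turn": [-4.9,1,8.7],"grip": 2.1},
    {"slide": [0.1,-0.3,0.1],"turn": [-7.4,1.5,13],"grip": 2.1},
    {"slide": [0.1,-0.3,0.1],"turn": [-7.4,1.5,13],"grip": 2.1},
  ],
)

```text
time: 8.9
ee_pos: [449.2, -317.6, 114.0]
tool_rot: [[-0.39, 0.782, 0.487], [0.865, 0.492, -0.097], [-0.315, 0.383, -0.868]]
contact_force: [-5.2, -0.6, -3.1]
width: 20.8
grip_force: 2.1
```

```bash
python3 s.py
```

```text
t 8.9 q [-53.6  14.4 -46.6   6.   19.5  12.3] w 20.8 gf 2.1318087726831436
face pos [  0.8 -85.2  30.1] psi [ 0.1  0.2 39.5] F [-5.9 -1.6 -0.2] T [-0.11  1.58 -0.03]
```

Call:
jog_arm(
  motion=[
    {"turn": [-4.4,0.9,7.8],"slide": [0,0,0],"grip": 2.1},
    {"turn": [-8.8,1.8,15.6],"slide": [0,0,0],"grip": 2.1},
    {"turn": [-13.2,2.7,23.4],"slide": [0,0,0],"grip": 2.1},
    {"turn": [-17.6,3.6,31.2],"slide": [0,0,0],"grip": 2.1},
    {"turn": [-22,4.5,39],"slide": [0,0,0],"grip": 2.1},
    {"turn": [-24,4.9,42.4],"slide": [0,0,0],"grip": 2.1},
    {"turn": [-24,4.9,42.4],"slide": [0,0,0],"grip": 1.65},
    {"turn": [-24,4.9,42.4],"slide": [0,0,0],"grip": 1.65},
    {"turn": [-24,4.9,42.4],"slide": [0,0,0],"grip": 1.65},
  ],
)

```text
time: 10.02
ee_pos: [450.5, -318.5, 115.0]
tool_rot: [[-0.845, 0.221, 0.488], [0.196, 0.975, -0.102], [-0.498, 0.01, -0.867]]
contact_force: [1.3, -1.3, 1.9]
width: 16.8
grip_force: 4.9
```

```bash
python3 s.py
```

```text
t 10.025 q [-53.4  14.3 -46.6   5.8  19.3 -36.5] w 16.8 gf 4.94819663988892
face pos [  2.5 -85.8  30.3] psi [-0.1  0.2 88.5] F [ 2.2 -1.   0.9] T [-0.48  0.13 -0.05]
```

Call:
jog_arm(
  motion=[
    {"slide": [0,0,0],"turn": [0,0,0],"grip": 4},
    {"slide": [0,0,0],"turn": [0,0,0],"grip": 4},
    {"slide": [-1.5,0.3,2.6],"turn": [0,0,0],"grip": 4},
    {"slide": [-3.4,0.7,6],"turn": [4.4,-0.9,-7.8],"grip": 4},
    {"slide": [-3.1,2,6],"turn": [8.8,-1.8,-15.6],"grip": 4},
    {"slide": [-2.9,3,6],"turn": [13.2,-2.7,-23.4],"grip": 4},
    {"slide": [-2.7,4,6],"turn": [17.6,-3.6,-31.2],"grip": 4},
    {"slide": [-2.5,5,6],"turn": [22,-4.5,-39],"grip": 4},
    {"slide": [-2.3,6,6],"turn": [26.4,-5.4,-46.8],"grip": 4},
    {"slide": [-2.1,7.5,6],"turn": [30.8,-6.3,-54.6],"grip": 4},
    {"slide": [-1.9,9,6],"turn": [35.2,-7.2,-62.4],"grip": 4},
    {"slide": [-1.9,9,6],"turn": [39.6,-8.1,-70.2],"grip": 4},
  ],
)

```text
time: 11.52
ee_pos: [430.6, -226.4, 173.9]
tool_rot: [[0.087, 0.869, 0.488], [0.994, -0.045, -0.096], [-0.062, 0.493, -0.868]]
contact_force: [-1.4, 1.0, 0.3]
width: 40.3
grip_force: 0.0
```

```bash
python3 s.py; python3 - <<'E'
from s import *
from rig import vision
print(delta(st,T,mid+F@[0,0,70]), delta(st,T,mid+F@[0,0,17.5]))
for n,(x0,y0,w,h) in (("side",(205,180,100,120)),("wrist",(0,0,512,384))):
    f=vision.grab_frame(n);im=cv2.resize(f["pixels"][y0:y0+h,x0:x0+w],None,fx=480/h,fy=480/h,interpolation=cv2.INTER_CUBIC)
    cv2.imwrite(f"pics/{n}2.png",im)
    g=im if n=="side" else im
    if n=="side": a=g
b=cv2.resize(g,(400,300));b=cv2.copyMakeBorder(b,0,180,0,0,cv2.BORDER_CONSTANT);cv2.imwrite("pics/c2.png",np.hstack([a,b]))
E
```

```text
t 11.525 q [-46.9   0.3 -51.5  13.2  16.9  50.9] w 40.3 gf 0.0
face pos [ -0.7   0.6 100.2] psi [0.1 0.2 7.3] F [-1.2  0.7  1.1] T [0.01 0.54 0.02]
t 11.525 q [-46.9   0.3 -51.5  13.2  16.9  50.9] w 40.3 gf 0.0
face pos [ -0.7   0.6 100.2] psi [0.1 0.2 7.3] F [-1.2  0.7  1.1] T [0.01 0.54 0.02]
(array([ 1.52, -0.37, -2.58]), array([ 3.44, -0.87, -6.4 ])) (array([ 4.1 , -0.89, -7.13]), array([ 3.44, -0.87, -6.4 ]))
```

View pics/c2.png

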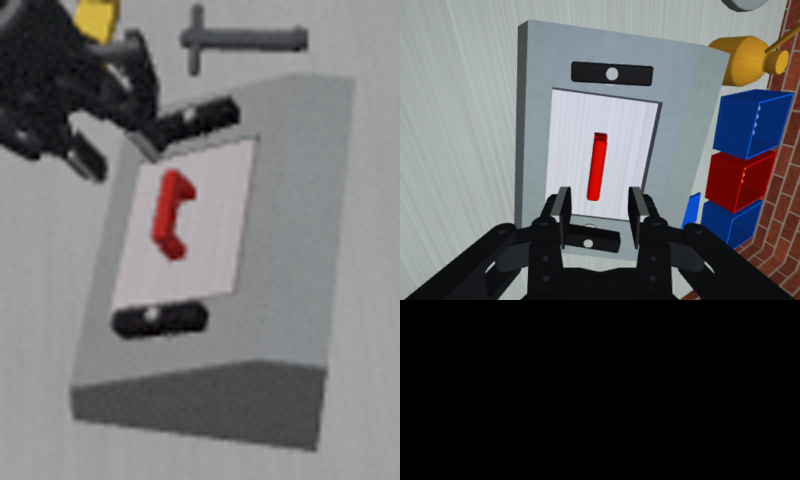

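Both buttons lie up and down the slope (side crop (198,117) and (160,318)), parallel to the panel's side edges, and the panel and red handle are clear. Now I grip the handle.

Call:
jog_arm(
  motion=[
    {"slide": [0.8,-0.2,-1.4],"turn": [1.7,-0.4,-3.2],"grip": 4},
    {"slide": [1.5,-0.4,-2.6],"turn": [3.4,-0.9,-6.4],"grip": 4},
    {"slide": [2.5,-0.6,-4.3],"turn": [3.4,-0.9,-6.4],"grip": 4},
    {"slide": [3.2,-0.7,-5.5],"turn": [3.4,-0.9,-6.4],"grip": 4},
    {"slide": [3.5,-0.8,-6],"turn": [3.4,-0.9,-6.4],"grip": 4},
    {"slide": [3.5,-0.8,-6],"turn": [3.4,-0.9,-6.4],"grip": 4},
    {"slide": [3.5,-0.8,-6],"turn": [3.4,-0.9,-6.4],"grip": 2},
  ],
)

```text
time: 12.5
ee_pos: [465.9, -236.0, 114.7]
tool_rot: [[0.194, 0.849, 0.491], [0.981, -0.165, -0.101], [-0.005, 0.501, -0.865]]
contact_force: [-0.2, -0.1, 0.6]
width: 22.9
grip_force: 0.0
```

```bash
python3 s.py
```

```text
t 12.5 q [-43.9  10.6 -52.8   0.4  15.5  60.8] w 22.9 gf 0.0
face pos [ 1.3 -1.8 30.7] psi [-0.1 -0.1  0.3] F [ 0.2 -0.1  0.6] T [-0.04  0.49  0.01]
```

Call:
jog_arm(
  motion=[
    {"slide": [-0.1,0.1,-0.1],"turn": [0,0,0],"grip": 1.6},
    {"slide": [-0.1,0.1,-0.1],"turn": [0,0,0],"grip": 0.8},
    {"slide": [-0.1,0.1,-0.1],"turn": [0,0,0],"grip": 0},
    {"slide": [-0.1,0.1,-0.1],"turn": [0,0,0],"grip": 0},
    {"slide": [-0.1,0.1,-0.1],"turn": [0,0,0],"grip": 0},
    {"slide": [-0.1,0.1,-0.1],"turn": [0,0,0],"grip": 0},
    {"slide": [-0.1,0.1,-0.1],"turn": [0,0,0],"grip": 0},
  ],
)

```text
time: 13.38
ee_pos: [464.4, -234.6, 113.5]
tool_rot: [[0.195, 0.849, 0.49], [0.981, -0.167, -0.101], [-0.004, 0.501, -0.866]]
contact_force: [-6.4, 2.0, 8.3]
width: 10.9
grip_force: 58.6
```

```bash
python3 s.py
```

```text
t 13.375 q [-43.9  10.6 -53.2   0.1  15.5  60.9] w 10.9 gf 58.579668402671814
face pos [-0.8 -0.8 30.5] psi [-0.1 -0.   0.3] F [-1.6  0.7 10.5] T [ 0.05  1.06 -0.17]
```

Call:
jog_arm(
  motion=[
    {"slide": [-0.15,0.03,0.26],"turn": [0,0,0],"grip": 0},
    {"slide": [-0.4,0.08,0.7],"turn": [0,0,0],"grip": 0},
    {"slide": [-0.75,0.15,1.3],"turn": [0,0,0],"grip": 0},
    {"slide": [-1.25,0.25,2.2],"turn": [0,0,0],"grip": 0},
    {"slide": [-2,0.4,3.5],"turn": [0,0,0],"grip": 0},
    {"slide": [-3,0.6,5.2],"turn": [0,0,0],"grip": 0},
    {"slide": [-4,0.8,7],"turn": [0,0,0],"grip": 0},
    {"slide": [-5,1,8.7],"turn": [0,0,0],"grip": 0},
    {"slide": [-5,1,8.7],"turn": [0,0,0],"grip": 0},
  ],
)

```text
time: 14.5
ee_pos: [415.0, -225.4, 201.9]
tool_rot: [[0.195, 0.848, 0.492], [0.981, -0.166, -0.103], [-0.006, 0.503, -0.864]]
contact_force: [0.5, 0.0, -3.3]
width: 11.2
grip_force: 58.9
```

```bash
python3 s.py; python3 - <<'E'
from s import *
from rig import vision
R=Ro.from_euler('z',7.6,degrees=True).as_matrix()
TT=np.column_stack([R[:,1],R[:,0],-R[:,2]])
tgt=np.array([493.6,236.2,4+28+6+1.5])
print(delta(st,TT,tgt+[0,0,120]), delta(st,TT,tgt))
f=vision.grab_frame("side");im=cv2.resize(f["pixels"][90:300,150:350],None,fx=2.5,fy=2.5);
pickle.dump(f,open("s3.pkl","wb"));cv2.imwrite("pics/s3.png",im)
E
```

```text
t 14.5 q [-48.7  -4.2 -50.5  18.6  17.6  56.4] w 11.2 gf 58.895636200904846
face pos [-1.000e-01 -1.600e+00  1.321e+02] psi [-0.2 -0.2  0.3] F [-1.2  0.1 -3.1] T [0.01 0.78 0.04]
t 14.5 q [-48.7  -4.2 -50.5  18.6  17.6  56.4] w 11.2 gf 58.895636200904846
face pos [-1.000e-01 -1.600e+00  1.321e+02] psi [-0.2 -0.2  0.3] F [-1.2  0.1 -3.1] T [0.01 0.78 0.04]
(array([ 7.86, 46.16, -4.24]), array([ 1.31, 30.31, 18.32])) (array([  7.86,  46.16, -16.24]), array([ 1.31, 30.31, 18.32]))
```

View pics/s3.png

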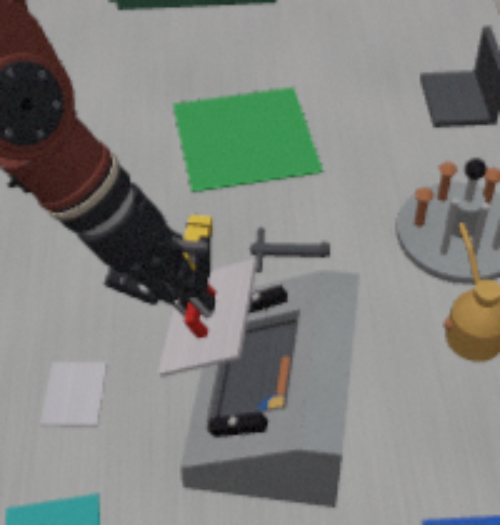

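The panel is out of its frame, level in the gripper at (210,315). I carry it over to the mat and level it on the way.

Call:
jog_arm(
  motion=[
    {"slide": [0,1.5,0.5],"turn": [0,1,0.5],"grip": 0},
    {"slide": [0.5,4.5,1],"turn": [0.1,4,2],"grip": 0},
    {"slide": [1.5,9,1],"turn": [0.3,7.5,4.5],"grip": 0},
    {"slide": [2.5,14,1],"turn": [0.5,11.5,7],"grip": 0},
    {"slide": [3.5,19,1],"turn": [0.7,15,9],"grip": 0},
    {"slide": [4.5,24,1],"turn": [0.8,18.5,11],"grip": 0},
    {"slide": [5.5,29,1],"turn": [0.9,22,13],"grip": 0},
    {"slide": [6.5,34,0.5],"turn": [1.1,25.5,15.5],"grip": 0},
    {"slide": [7.2,39,0],"turn": [1.2,28.5,17.2],"grip": 0},
    {"slide": [7.6,43,-1.5],"turn": [1.3,30,18.2],"grip": 0},
    {"slide": [7.8,45.5,-3],"turn": [1.3,30.3,18.3],"grip": 0},
    {"slide": [7.9,46.2,-4.2],"turn": [1.3,30.3,18.3],"grip": 0},
  ],
)

```text
time: 16.05
ee_pos: [493.7, 238.7, 156.3]
tool_rot: [[-0.134, 0.991, -0.004], [0.991, 0.134, 0.001], [0.002, -0.004, -1.0]]
contact_force: [0.1, -0.4, -2.1]
width: 11.2
grip_force: 58.9
```

Call:
jog_arm(
  motion=[
    {"slide": [0,0,0],"turn": [0,0,0],"grip": 0},
    {"slide": [0,0,0],"turn": [0,0,0],"grip": 0},
    {"slide": [0,0,0],"turn": [0,0,0],"grip": 0},
  ],
)

```text
time: 16.42
ee_pos: [494.4, 236.5, 159.0]
tool_rot: [[-0.131, 0.991, -0.001], [0.991, 0.131, 0.002], [0.002, -0.001, -1.0]]
contact_force: [0.1, 0.9, -2.6]
width: 11.1
grip_force: 58.8
```

```bash
python3 - <<'E'
from h import *
from rig import get_state,vision
st=get_state();print(st["time"],np.round(st["q"],1),st["contact_force"],st["torque"],st["width"])
R=Ro.from_euler('z',7.6,degrees=True).as_matrix()
TT=np.column_stack([R[:,1],R[:,0],-R[:,2]])
tgt=np.array([493.6,236.2,4+28+6+1.5])
print(np.round(st["ee_pos"],1),delta(st,TT,tgt))
a=vision.grab_frame("side")["pixels"][80:230,170:320];b=vision.grab_frame("top")["pixels"][150:300,90:240]
a,b=[cv2.resize(i,(400,400),interpolation=cv2.INTER_CUBIC) for i in (a,b)]
cv2.imwrite("pics/c4.png",np.hstack([a,np.clip(b*1.7,0,255).astype(np.uint8)]))
E
```

```text
16.425 [ 1.790e+01  2.330e+01 -1.440e+01  5.230e+01  1.000e-01  1.004e+02] [ 0.08253204  0.92982218 -2.58798313] [ 0.02536509 -0.02973292  0.00791251] 11.054942627711844
[494.4 236.5 159. ] (array([ -0.08,  -0.03, -11.95]), array([-0.09, -0.07,  0.09]))
```

View pics/c4.png

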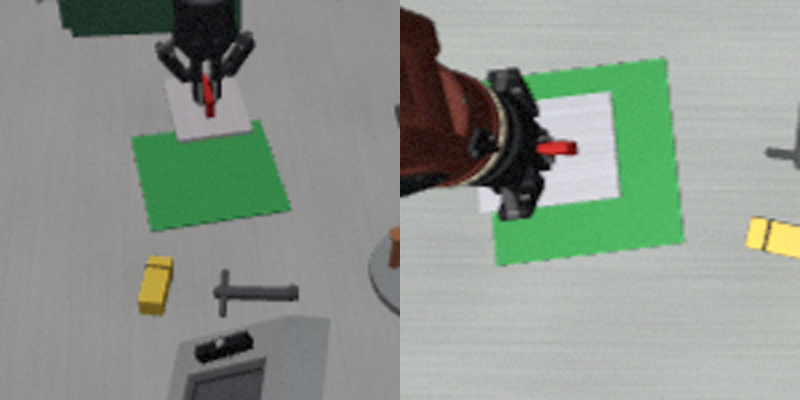

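The panel hangs level over the mat, aligned with its edges. I lower it and feel for contact near TCP z of 40.

Call:
jog_arm(
  motion=[
    {"slide": [0,0,-2],"turn": [0,0,0],"grip": 0},
    {"slide": [-0.1,0,-5],"turn": [0,0,0],"grip": 0},
    {"slide": [-0.1,0,-8],"turn": [0,0,0],"grip": 0},
    {"slide": [-0.1,0,-10],"turn": [0,0,0],"grip": 0},
    {"slide": [-0.1,0,-11],"turn": [0,0,0],"grip": 0},
    {"slide": [-0.1,0,-11.3],"turn": [0,0,0],"grip": 0},
    {"slide": [-0.1,0,-11.5],"turn": [0,0,0],"grip": 0},
    {"slide": [-0.1,0,-11.5],"turn": [0,0,0],"grip": 0},
    {"slide": [-0.1,0,-11.5],"turn": [0,0,0],"grip": 0},
  ],
)

```text
time: 17.65
ee_pos: [493.2, 237.3, 43.8]
tool_rot: [[-0.132, 0.991, -0.002], [0.991, 0.132, 0.002], [0.002, -0.001, -1.0]]
contact_force: [-0.8, -0.3, -2.9]
width: 11.0
grip_force: 58.8
```

Call:
jog_arm(
  motion=[
    {"slide": [0,0,-0.1],"turn": [0,0,0],"grip": 0},
    {"slide": [0,0,-0.2],"turn": [0,0,0],"grip": 0},
    {"slide": [0,0,-0.25],"turn": [0,0,0],"grip": 0},
    {"slide": [0,0,-0.25],"turn": [0,0,0],"grip": 0},
  ],
)

```text
time: 18.15
ee_pos: [492.9, 237.1, 40.7]
tool_rot: [[-0.132, 0.991, -0.002], [0.991, 0.132, 0.001], [0.002, -0.002, -1.0]]
contact_force: [0.1, -0.5, -2.4]
width: 10.6
grip_force: 58.8
```

Call:
jog_arm(
  motion=[
    {"slide": [0,0,-0.05],"turn": [0,0,0],"grip": 0},
    {"slide": [0,0,-0.1],"turn": [0,0,0],"grip": 0},
    {"slide": [0,0,-0.1],"turn": [0,0,0],"grip": 0},
  ],
)

```text
time: 18.52
ee_pos: [492.9, 237.2, 39.8]
tool_rot: [[-0.132, 0.991, -0.002], [0.991, 0.132, 0.001], [0.002, -0.002, -1.0]]
contact_force: [-0.4, 0.5, -2.1]
width: 11.1
grip_force: 59.0
```

Call:
jog_arm(
  motion=[
    {"slide": [0,0,-0.05],"turn": [0,0,0],"grip": 0},
    {"slide": [0,0,-0.1],"turn": [0,0,0],"grip": 0},
    {"slide": [0,0,-0.1],"turn": [0,0,0],"grip": 0},
  ],
)

```text
time: 18.9
ee_pos: [492.9, 237.2, 39.7]
tool_rot: [[-0.132, 0.991, -0.002], [0.991, 0.132, 0.001], [0.002, -0.002, -1.0]]
contact_force: [-4.3, -1.9, 9.9]
width: 11.1
grip_force: 60.8
```

Contact (+10 N). I let go and rise straight up.

Call:
jog_arm(
  motion=[
    {"slide": [0,0,0.05],"turn": [0,0,0],"grip": 1.4},
    {"slide": [0,0,0.05],"turn": [0,0,0],"grip": 2.5},
    {"slide": [0,0,0.05],"turn": [0,0,0],"grip": 4},
    {"slide": [0,0,0.05],"turn": [0,0,0],"grip": 4},
    {"slide": [0,0,0.05],"turn": [0,0,0],"grip": 4},
    {"slide": [0,0,1],"turn": [0,0,0],"grip": 4},
    {"slide": [0,0,4],"turn": [0,0,0],"grip": 4},
    {"slide": [0,0,8],"turn": [0,0,0],"grip": 4},
    {"slide": [-4,0,13],"turn": [0,0,0],"grip": 4},
    {"slide": [-9,0,17],"turn": [0,0,0],"grip": 4},
    {"slide": [-13,0,19],"turn": [0,0,0],"grip": 4},
    {"slide": [-15,0,20],"turn": [0,0,0],"grip": 4},
  ],
)

```text
time: 20.4
ee_pos: [341.3, 237.2, 240.8]
tool_rot: [[-0.132, 0.991, -0.0], [0.991, 0.132, 0.002], [0.002, -0.0, -1.0]]
contact_force: [0.4, 0.5, -0.9]
width: 40.0
grip_force: 0.0
```

```bash
python3 - <<'E'
from h import *
from rig import get_state,vision
st=get_state();print(st["time"],st["contact_force"],st["width"])
f=vision.grab_frame("side");g=vision.grab_frame("top")
a=f["pixels"][90:300,150:370];b=g["pixels"][140:265,90:395]
a=cv2.resize(a,(400,382),interpolation=cv2.INTER_CUBIC);b=cv2.resize(b,(400,164));b=cv2.copyMakeBorder(b,0,382-164,0,0,cv2.BORDER_CONSTANT)
cv2.imwrite("pics/c5.png",np.hstack([a,np.clip(b*1.7,0,255).astype(np.uint8)]))
hs=lambda f:cv2.cvtColor(f["pixels"],cv2.COLOR_BGR2HSV)
for n,fr in (("side",f),("top",g)):
    h=hs(fr);m=((h[...,0]<8)|(h[...,0]>172))&(h[...,1]>180)&(h[...,2]>60)
    ok=np.zeros_like(m);(x,y)=proj(fr,[[493,236,35]])[0].astype(int);ok[y-15:y+15,x-25:x+25]=1
    v=np.argwhere(m&ok)[:,::-1].mean(0);print(n,"handle",ray(fr,v,35).round(1))
E
```

```text
20.4 [ 0.36845799  0.47298077 -0.88467643] 40.03176403215235
side handle [495.2 228.2  35. ]
top handle [493.3 237.7  35. ]
```

View pics/c5.png

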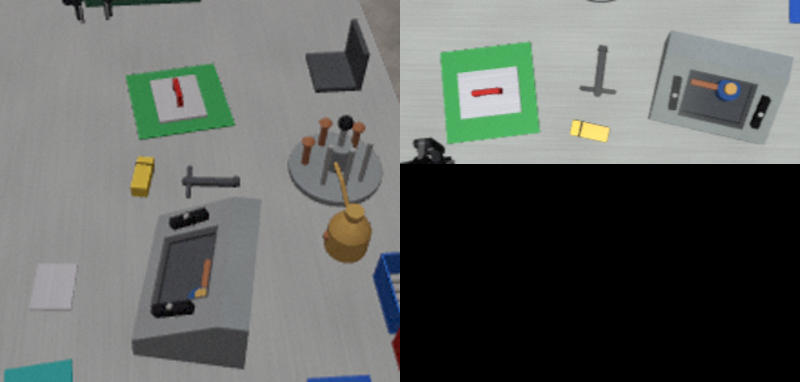

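The panel lies flat, handle up, at the mat's middle. The right button at top (762,112) looks slightly short of full turn, so I measure both angles.

```bash
python3 - <<'E'
from h import *
from rig import vision
p=np.load("box.npy");F=Rface(p);mid=box2w(p,face([(0,0,0)]))[0]
for n in ("side","top"):
    f=vision.grab_frame(n);g=cv2.resize(cv2.cvtColor(f["pixels"],cv2.COLOR_BGR2GRAY),None,fx=4,fy=4,interpolation=cv2.INTER_CUBIC)
    for s in (85,-85):
        best=[]
        for a in range(40,141,2):
            d=lambda u,v,h:mid+F@[0+u*np.cos(np.radians(a))-v*np.sin(np.radians(a)),s+u*np.sin(np.radians(a))+v*np.cos(np.radians(a)),h]
            P=proj(f,[d(u,v,20) for u in np.linspace(-6,6,5) for v in np.linspace(-32,32,17)])*4+1.5
            v=cv2.remap(g,P[:,0].astype(np.float32).reshape(-1,1),P[:,1].astype(np.float32).reshape(-1,1),cv2.INTER_LINEAR)
            best.append((v.mean(),a))
        print(n,s,sorted(best)[:4])
E
```

```text
side 85 [(np.float64(52.09411764705882), 92), (np.float64(52.141176470588235), 90), (np.float64(52.23529411764706), 94), (np.float64(52.49411764705882), 88)]
side -85 [(np.float64(38.32941176470588), 84), (np.float64(38.4), 82), (np.float64(38.49411764705882), 86), (np.float64(38.72941176470588), 88)]
top 85 [(np.float64(48.45882352941177), 94), (np.float64(48.68235294117647), 96), (np.float64(48.84705882352941), 92), (np.float64(49.64705882352941), 90)]
top -85 [(np.float64(25.658823529411766), 88), (np.float64(25.67058823529412), 86), (np.float64(26.16470588235294), 84), (np.float64(26.28235294117647), 90)]
```

Left is about 87° and right about 85°, both past the 74.5° limit. I hand in the job.

```bash
python3 -c "
from rig import r
print(r.close_job())"
```

```text
the job is handed in; nothing more can be done
None
```

The job is handed in: both turn buttons are fully aside (about 87° and 85°), and the panel lies flat, handle up, in the middle of the green mat, released, with no sign in the last pictures that anything else moved.

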